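# Gauge the tenon keys

### The job

Slide the shutter of the go-gauge fully open and sort all the wooden tenon keys in the pocket tray by whether they fit its slot: drop every key that fits through the slot into the gauge's box, and lay every key that is too thick in the loose dark reject tray. When all are sorted, slide the shutter fully shut to keep the shavings out, and leave the other things on the bench where they are.

Things in the scene. Friction and masses are not known exactly. Their poses are not given: they have to be found in the camera images.
- key_a: a beech tenon key: a plain square bar 50 mm long, planed either to 16 x 16 mm (right: slips through the gauge slot) or left at 22 x 22 mm (too thick: will not go in); which one this is must be seen, felt or tried. Origin at its centre, x along its length. May be absent. Starts lying in a pocket of the pocket tray
- key_b: a beech tenon key: a plain square bar 50 mm long, planed either to 16 x 16 mm (right: slips through the gauge slot) or left at 22 x 22 mm (too thick: will not go in); which one this is must be seen, felt or tried. Origin at its centre, x along its length. May be absent. Starts lying in a pocket of the pocket tray
- key_c: a beech tenon key: a plain square bar 50 mm long, planed either to 16 x 16 mm (right: slips through the gauge slot) or left at 22 x 22 mm (too thick: will not go in); which one this is must be seen, felt or tried. Origin at its centre, x along its length. May be absent. Starts lying in a pocket of the pocket tray
- key_d: a beech tenon key: a plain square bar 50 mm long, planed either to 16 x 16 mm (right: slips through the gauge slot) or left at 22 x 22 mm (too thick: will not go in); which one this is must be seen, felt or tried. Origin at its centre, x along its length. May be absent. Starts lying in a pocket of the pocket tray
- key_e: a beech tenon key: a plain square bar 50 mm long, planed either to 16 x 16 mm (right: slips through the gauge slot) or left at 22 x 22 mm (too thick: will not go in); which one this is must be seen, felt or tried. Origin at its centre, x along its length. May be absent. Starts lying in a pocket of the pocket tray
- key_f: a beech tenon key: a plain square bar 50 mm long, planed either to 16 x 16 mm (right: slips through the gauge slot) or left at 22 x 22 mm (too thick: will not go in); which one this is must be seen, felt or tried. Origin at its centre, x along its length. May be absent. Starts lying in a pocket of the pocket tray
- key_g: a beech tenon key: a plain square bar 50 mm long, planed either to 16 x 16 mm (right: slips through the gauge slot) or left at 22 x 22 mm (too thick: will not go in); which one this is must be seen, felt or tried. Origin at its centre, x along its length. May be absent. Starts lying in a pocket of the pocket tray
- pocket_tray: fixed plywood tray 136 x 219 mm, 12 mm high, with 8 pockets (2 along x at +-32 mm by 4 along y at +-27 and +-81 mm), each 56 mm (x) by 27 mm (y) and 6 mm deep with its floor 6 mm above the bench, one key at most lying in each, along the tray's x. Origin at the centre of its underside
- gauge: fixed go-gauge: a clear-sided closed box 166 x 100 mm and 70 mm high, walls 4 mm, floor 4 mm thick, with an 8 mm wooden cap; the only way in is the slot in the cap. Origin at the centre of its underside, x along its length
- shutter (a joint): the aluminium shutter that slides on the gauge's cap along the gauge's +x: 0 = fully shut (covers the slot), 0.075 m = fully open; stays where it is left, about 1.5 N
- shutter_grip (a point): top centre of the shutter's wooden knob, a block 24 mm (gauge x) by 16 mm (gauge y) and 24 mm high standing on the 70 x 52 mm shutter plate, whose top is 4.5 mm above the cap; moves with the shutter
- reject_tray: loose dark wooden open tray 120 x 210 mm, 25 mm high, walls and floor 4 mm thick. Origin at the centre of its underside, long side along its y
- bowl: turned wooden bowl, 140 mm across, 60 mm high, bystander; origin under its centre
- wax_jar: amber glass wax jar, 60 mm across and 60 mm high, bystander; origin under its centre
- mallet: wooden mallet lying down, bystander
- chisel: chisel lying down, bystander
- plane: small metal block plane 150 x 45 mm, bystander; origin under its centre
- sanding_block: cork sanding block 70 x 45 x 28 mm, bystander; origin under its centre
- slot (a point): centre of the gauge's slot at the top face of the cap (33 mm to -x of the gauge's centre, 70 mm up). The slot is 58 mm long along the gauge's x and 25 mm wide for its top 2 mm (a stepped lead-in), then 19 mm wide right through the cap
Mind the look-alikes: they are no part of the job. What is shaped like the key_a but blue is not meant. Leave any turquoise look-alike of the key_e alone.

How it is judged (in metres and radians):
On the way, in this order (a step that is already met when the one before it is completed fails the run):
1. the shutter is slid open (value of joint shutter above 0.066 m), for 0.1 s.
2. all fitting keys are in the gauge's box and all thick ones in the reject tray (x of key_a in the frame of gauge between -0.08 and 0.08 m and y of key_a in the frame of gauge between -0.047 and 0.047 m and z of key_a in the frame of gauge between 0 and 0.056 m and x of key_c in the frame of gauge between -0.08 and 0.08 m and y of key_c in the frame of gauge between -0.047 and 0.047 m and z of key_c in the frame of gauge between 0 and 0.056 m and x of key_d in the frame of gauge between -0.08 and 0.08 m and y of key_d in the frame of gauge between -0.047 and 0.047 m and z of key_d in the frame of gauge between 0 and 0.056 m and x of key_f in the frame of gauge between -0.08 and 0.08 m and y of key_f in the frame of gauge between -0.047 and 0.047 m and z of key_f in the frame of gauge between 0 and 0.056 m and x of key_b in the frame of reject_tray between -0.056 and 0.056 m and y of key_b in the frame of reject_tray between -0.101 and 0.101 m and z of key_b in the frame of reject_tray between 0 and 0.055 m and x of key_e in the frame of reject_tray between -0.056 and 0.056 m and y of key_e in the frame of reject_tray between -0.101 and 0.101 m and z of key_e in the frame of reject_tray between 0 and 0.055 m and x of key_g in the frame of reject_tray between -0.056 and 0.056 m and y of key_g in the frame of reject_tray between -0.101 and 0.101 m and z of key_g in the frame of reject_tray between 0 and 0.055 m), for 0.2 s.
At the end, for the whole second after the job is handed in: every 16 mm key lies inside the gauge's box below the cap, every 22 mm key lies inside the reject tray, and the shutter is shut to within 6 mm (all of step 2 and value of joint shutter below 0.006 m); the robot touches nothing.
It fails at once if a bystander (bowl, wax jar, mallet, chisel, plane or sanding block) is moved more than 5 cm (distance of any of bowl, wax_jar, mallet, chisel, plane, sanding_block from where it was at the start of the episode above 0.05 m).
Of key_a, key_c, key_d, key_f only 3 to 4 are there at a start; the rules pass over those that are not, and their reading is None.
Of key_b, key_e, key_g only 2 to 3 are there at a start; the rules pass over those that are not, and their reading is None.
At some moment in a run one of reject_tray may be knocked a few centimetres aside while the robot is not near it.
Once in a run the grip may slacken for a moment while it holds something.
It also fails if it takes over 210 s, if anything falls off the work surface, if the arm or the gripper's body presses on something with over 40 N, if the wrist force passes 120 N, or if a joint passes its speed limit or range.

### The arm

A 6-joint arm with a two-finger parallel gripper is mounted at the origin on the work surface. World frame = base frame: x ahead of the robot, y to its left, z up, the work surface at z = 0. Lengths are in m, angles in degrees, forces in N, time in s.
With the tool pointing down it reaches from about 0.375 to 0.9 m from the base axis. Payload 3.1 kg.
Tool frame: the origin (TCP) lies at the very end of the fingers, on their centre line; the grasp point (between the pads) lies 19 mm behind it; z points along the fingers, y is the line along which they close (so a half turn about z gives the same grasp; the last joint's range is limited). The gripper opens to 87 mm and grips with 3 to 60 N. Pads are 19 mm wide; open, the fingers measure 117 mm over their backs; the gripper's body (75 mm by 190 mm) begins 51 mm behind the grasp point.
Start: joints at [-81.045, 30.224, 82.088, -0, 67.689, -10.227], TCP at [0.205, -0.59, 0.223] pointing down, gripper open.
Joint ranges: [-176.69, 176.69], [-43.24, 126.21], [12.49, 139.97], [-82, 262], [0, 151.66], [-163.58, 163.58]. Speed limits (degrees/s): [159.86, 159.86, 180, 180, 180, 180].

### API

Orientations are given as a 3x3 rotation matrix whose columns are the frame's x, y, z axes.
In Python, from rig import readout, viewer, ticket gives the robot as it stands.
- The arm moves only by the tool send_rows, never from a script. Its argument "moves" is a list of rows, each a list of 6 numbers: the shift along the tool's x, y, z in units of 250 mm (1.0 is 250 mm), then the turn, a rotation vector about the tool's x, y, z in units of 90 degrees (1.0 is 90 degrees). A call has 1 to 12 rows; each row is the pose to reach, as a shift and turn from the pose commanded when the call began, along the tool's axes at that moment; what a row does not reach only later rows make up. A row lasts 1/10 s, in which the tool goes at most 50 mm and 8.59 degrees, less where a joint would pass 70% of its speed; a pose out of reach is approached as far as the arm can. A call with a number of a shift or a turn outside -1 to 1 is refused whole. A call with a gripper value outside its range is refused whole. "grip" is the opening, from 0 (shut) to 1 (fully open), set as the call begins (left out, the last holds). The fingers move at their own pace and stop on an object; the grip force is fixed at half the most. Time passes only in rows, so rows that repeat a pose let the fingers close. It gives the time, the measured TCP pose, the force, the opening and the grip force at its end, in the units of the state.
- readout.read_state(): the state, without advancing time (a new reading comes with each control period).
- viewer.capture(name): name is "side" or "top" or "wrist"; returns (picture, depth): 420x560x3 uint8, red, green, blue; 420x560 float32, m along the optical axis (not along the pixel's ray), 0 where there is no reading.
- viewer.camera_info(name): a dict with "fx", "fy", "cx", "cy" (pixels), "R" (3x3) and "t" (3): a world point X has camera coordinates R X + t; the wrist camera has in their place "tool_from_camera" (4x4, takes a point from camera to tool coordinates, whose origin is the TCP and whose axes are the flange's). Camera axes: x right, y down, z forward; pixel columns grow to the right and rows downward; lengths in m; the calibration is good to about 2 mm. A picture is of the moment at which its call begins: read the wrist's pose just before it. camera_info takes no time and is no camera call.
- ticket.hand_in(): hands the job in; it is judged then, once.
The state is a dict: "time_s": time; "joint_positions": joint angles; "qvel": joint speeds; "tau": joint torques, N m; "position": TCP position; "tcp_rot": TCP orientation; "force": force on the tool from outside, world axes, zero at the start; "moment": the same for the moment, N m; "opening": opening from 0.0 (shut) to 1.0 (fully open); "grasp_force": force on a finger pad.
Only numpy, scipy, OpenCV 4.12 (cv2) and the standard library are available. Lean on these libraries where they do the work, as an engineer would, in place of code of your own. Each camera call takes 0.05 s, during which the arm holds its last target. There are 200 camera calls.

## Working session

There is one attempt and no reset: what is moved stays moved. The work goes in short steps, Python scripts to look and compute and a tool call to move; the robot and the scene stay as the last step left them, time stands still between calls to the robot, and variables do not carry over. Pictures are saved under pics/ and viewed, at most 14 in all, crops included, and the job is handed in when it is done.

Besides the shell and the picture viewer there is one more tool, called after ">>>" as a command line: name --pt "numbers of a row" for each row, then --argument value for the rest. send_rows: Moves the arm, as the interface text tells. Shifts and turns lie within -1 to 1; 1 stands for 250 mm of shift or 90 degrees of turn. Its arguments: {"type":"object","properties":{"moves":{"type":"array"},"grip":{"type":"number"}},"required":["moves"]}

```bash
mkdir -p pics; ls; python3 - <<'E'
from rig import readout, viewer
import cv2,numpy as np
s=readout.read_state();print(s)
for n in("top","side"):
    p,d=viewer.capture(n);cv2.imwrite(f"pics/{n}0.png",p[:,:,::-1]);np.savez(f"{n}0.npz",p=p,d=d)
    print(n,viewer.camera_info(n))
print(viewer.camera_info("wrist"))
E
```

```text
pics
{'time_s': 0.0, 'joint_positions': array([-8.10400001e+01,  3.02773764e+01,  8.21573050e+01,  3.41714409e-04,
        6.76883559e+01, -1.02260566e+01]), 'qvel': array([ 0.08503332,  0.09067136,  0.19462171, -0.07305258,  0.04002209,
       -0.04207346]), 'tau': array([ 1.08555818e-03, -4.40039599e+01, -1.76593137e+01,  6.32715784e-02,
        5.82675543e-02, -1.58109542e-04]), 'position': array([ 0.20532376, -0.58953185,  0.22158358]), 'tcp_rot': array([[ 9.44457185e-01,  3.28634322e-01, -3.28996965e-04],
       [ 3.28634259e-01, -9.44454880e-01,  2.12205903e-03],
       [ 3.86658641e-04, -2.11231357e-03, -9.99997694e-01]]), 'force': array([0.13607772, 0.1600205 , 0.38859741]), 'moment': array([-0.00633293, -0.01825992,  0.04187374]), 'grasp_force': 0.0, 'opening': 0.9973749402526918}
top {'fx': 429.2234853984666, 'fy': 429.2234853984666, 'cx': 273.90606564289, 'cy': 210.6001359118607, 'R': array([[-0.06615012, -0.99778973, -0.00630976],
       [-0.97531271,  0.06599262, -0.21073701],
       [ 0.21068762, -0.00778629, -0.97752243]]), 't': array([0.01249344, 0.58920513, 1.12462378])}
side {'fx': 408.5961753896466, 'fy': 408.5961753896466, 'cx': 276.22103323383146, 'cy': 212.5363358711186, 'R': array([[ 0.90367117, -0.42799805,  0.01400266],
       [-0.22116503, -0.49446704, -0.84058811],
       [ 0.36669393,  0.75651835, -0.54149382]]), 't': array([-0.50980832,  0.18147077,  0.83344396])}
{'fx': 312.5981114798916, 'fy': 312.5981114798916, 'cx': 280.9103643212993, 'cy': 211.86324363827873, 'tool_from_camera': array([[ 6.58097179e-04, -9.61089881e-01, -2.76235058e-01,
         7.61835699e-02],
       [ 9.99999680e-01,  7.58402562e-04, -2.56289193e-04,
        -1.79145772e-04],
       [ 4.55814326e-04, -2.76234801e-01,  9.61090072e-01,
        -1.62391433e-01],
       [ 0.00000000e+00,  0.00000000e+00,  0.00000000e+00,
         1.00000000e+00]])}
```

View pics/top0.png

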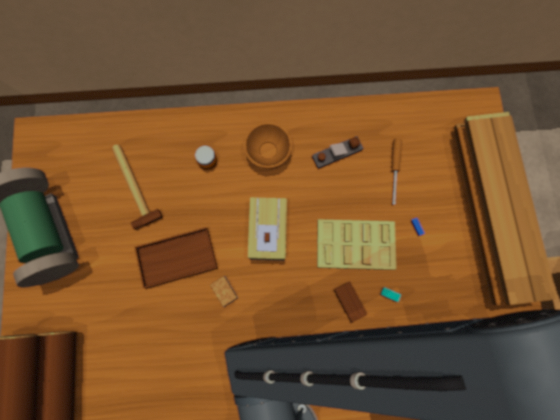

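View pics/side0.png

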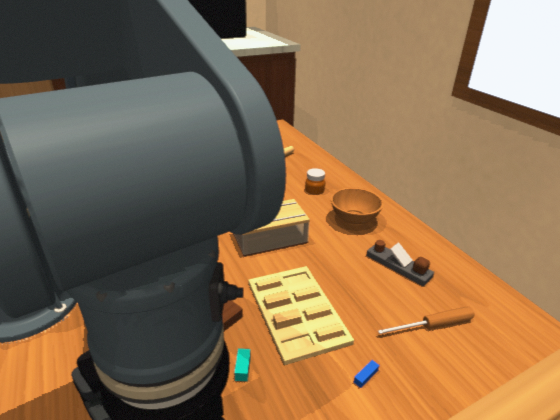

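Top view: gauge around (267,228) with its knob at (267,238), pocket tray around (357,244), reject tray around (177,258). The bowl, jar, mallet, plane, chisel and sanding block are well clear. Blue (417,227) and turquoise (391,295) decoys lie loose. I'll measure the main objects from top depth next.

```bash
cat > h.py <<'E'
from rig import readout, viewer
import cv2,numpy as np
def unproj(n,u,v,z,info=None,pose=None):
    c=info or viewer.camera_info(n)
    P=np.array([(u-c['cx'])/c['fx']*z,(v-c['cy'])/c['fy']*z,z])
    if n=='wrist':
        T=c['tool_from_camera'];q=T[:3,:3]@P+T[:3,3];R,t=pose
        return R@q+t
    return c['R'].T@(P-c['t'])
def cloud(n,d,pose=None):
    c=viewer.camera_info(n);v,u=np.mgrid[:d.shape[0],:d.shape[1]]
    P=np.stack([(u-c['cx'])/c['fx']*d,(v-c['cy'])/c['fy']*d,d],-1)
    if n=='wrist':
        T=c['tool_from_camera'];q=P@T[:3,:3].T+T[:3,3];R,t=pose
        return q@R.T+t
    return (P-c['t'])@c['R']
def snap(n,name):
    s=readout.read_state();p,d=viewer.capture(n);pose=(s['tcp_rot'],s['position'])
    cv2.imwrite(f"pics/{name}.png",p[:,:,::-1]);X=cloud(n,d,pose);np.savez(f"{name}.npz",p=p,d=d,X=X)
    return p,d,X,s
def rect(mask,X):
    q=X[mask][:,:2].astype(np.float32);r=cv2.minAreaRect(q*1000);return r,np.median(X[mask][:,2])
E
python3 - <<'E'
from h import *
f=np.load('top0.npz');p,d=f['p'],f['d'];X=cloud('top',d)
def comp(box,lo,hi,nm):
    u0,v0,u1,v1=box;m=np.zeros(d.shape,bool);m[v0:v1,u0:u1]=1
    m&=(X[...,2]>lo)&(X[...,2]<hi)&(d>0)
    print(nm,m.sum(),*rect(m,X))
print('bench z',[X[v,u].round(4) for u,v in((300,180),(100,250),(430,260))])
comp((235,190,300,270),.055,.12,'gauge');comp((235,190,300,270),.085,.12,'knob')
comp((305,205,405,285),.008,.05,'tray');comp((120,215,230,300),.012,.05,'reject')
comp((230,110,310,180),.02,.1,'bowl');comp((200,265,250,310),.005,.05,'brown?');comp((330,270,372,330),.01,.05,'block')
cv2.imwrite('pics/topc.png',cv2.resize(p[190:300,225:425,::-1],None,fx=4,fy=4,interpolation=cv2.INTER_CUBIC))
E
```

```text
bench z [array([ 0.6891, -0.1105,  0.0016]), array([5.206e-01, 4.777e-01, 1.000e-04]), array([ 4.292e-01, -4.602e-01, -3.000e-04])]
gauge 2215 ((543.220458984375, -4.224323272705078), (99.80702209472656, 167.28077697753906), 84.72006225585938) 0.07062786688969704
knob 60 ((513.4938354492188, -1.1224861145019531), (15.982377052307129, 24.060134887695312), 86.20864868164062) 0.09790201599033085
tray 3000 ((477.78778076171875, -271.6280517578125), (195.0303497314453, 274.31048583984375), 4.466270923614502) 0.012619612179633364
reject 1067 ((488.49627685546875, 244.97967529296875), (317.06842041015625, 205.60740661621094), 77.45015716552734) 0.025224360752275323
bowl 1190 ((785.5055541992188, -19.51123809814453), (137.41378784179688, 136.5824432373047), 75.50254821777344) 0.04275343647221299
brown? 525 ((406.01788330078125, 122.99150085449219), (121.90352630615234, 118.25101470947266), 12.883544921875) 0.02707915994258736
block 706 ((330.2942199707031, -218.18846130371094), (99.64691925048828, 50.42118835449219), 22.737268447875977) 0.024338389646362812
```

View pics/topc.png

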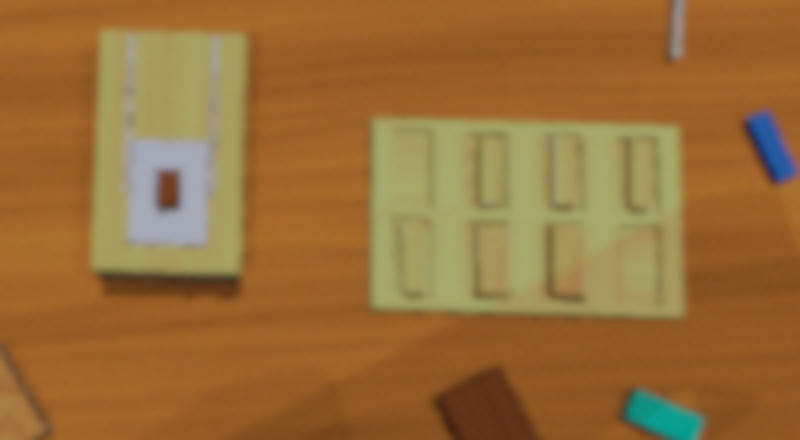

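The crop shows six keys. The far row has its left-most pocket empty and the near row its right-most. Next I'll bring the wrist camera over the tray to measure them precisely.

```bash
cat >> h.py <<'E'
from scipy.spatial.transform import Rotation as Ro
def go(x,y,z,yaw,base=None):
    """row (move units) from measured pose to world TCP pose pointing down, tool x at yaw deg"""
    s=readout.read_state();R=s['tcp_rot'];p=s['position']
    a=np.radians(yaw);T=np.array([[np.cos(a),np.sin(a),0],[np.sin(a),-np.cos(a),0],[0,0,-1]])
    r=np.r_[R.T@(np.array([x,y,z])-p)/.25,Ro.from_matrix(R.T@T).as_rotvec(degrees=True)/90]
    return r.round(3).tolist()
E
python3 - <<'E'
from h import *
f=np.load('top0.npz');X=cloud('top',f['d'])
print(X[244,357],go(.51,-.27,.25,-5.3),go(.36,-.43,.25,7))
E
```

```text
[ 0.48760852 -0.25694265  0.00754447] [1.571, -0.807, -0.111, -0.001, 0.0, 0.272] [0.794, -0.4, -0.112, -0.001, -0.0, 0.135]
```

>>> send_rows --pt "0.79 -0.4 -0.11 0 0 0.135" --pt "0.79 -0.4 -0.11 0 0 0.135" --pt "0.79 -0.4 -0.11 0 0 0.135" --pt "0.79 -0.4 -0.11 0 0 0.135" --pt "0.79 -0.4 -0.11 0 0 0.135" --pt "0.79 -0.4 -0.11 0 0 0.135" --pt "1 -0.6 -0.11 0 0 0.272" --pt "1 -0.8 -0.11 0 0 0.272" --pt "1 -0.8 -0.11 0 0 0.272" --pt "1 -0.8 -0.11 0 0 0.272" --pt "1 -0.8 -0.11 0 0 0.272"

```text
time_s: 1.2
position: [0.3758, -0.3206, 0.2502]
tcp_rot: [[0.996, -0.093, 0.0], [-0.093, -0.996, -0.002], [0.001, 0.002, -1.0]]
force: [0.2, -0.6, 1.1]
opening: 1.002
grasp_force: 0.0
```

```bash
python3 - <<'E'
from h import *
print(readout.read_state()['position'],go(.53,-.255,.25,-5.3))
E
```

```text
[ 0.37577207 -0.32062036  0.25017416] [0.59, -0.318, 0.0, 0.001, -0.0, -0.0]
```

>>> send_rows --pt "0.2 -0.1 0 0 0 0" --pt "0.4 -0.2 0 0 0 0" --pt "0.59 -0.32 0 0 0 0" --pt "0.59 -0.32 0 0 0 0" --pt "0.59 -0.32 0 0 0 0" --pt "0.59 -0.32 0 0 0 0" --pt "0.59 -0.32 0 0 0 0"

```text
time_s: 1.9
position: [0.5286, -0.2545, 0.2498]
tcp_rot: [[0.996, -0.094, -0.001], [-0.094, -0.996, 0.0], [-0.001, 0.0, -1.0]]
force: [0.3, -0.3, 0.1]
opening: 1.002
grasp_force: 0.0
```

```bash
python3 - <<'E'
from h import *
p,d,X,s=snap('wrist','w1');print(s['position'],s['time_s'])
Z=X[...,2]
m=((Z>.0165)&(Z<.04)).astype(np.uint8)
n,L,st,c=cv2.connectedComponentsWithStats(m)
for i in range(1,n):
    if st[i,4]>150:
        r,z=rect(L==i,X);print(c[i].round(),st[i,4],[np.round(a,1) for a in r],z.round(4))
t=(Z>.009)&(Z<.0145)
n,L,st,c=cv2.connectedComponentsWithStats(t.astype(np.uint8));i=1+st[1:,4].argmax();print('tray',rect(L==i,X))
E
```

```text
[ 0.52863848 -0.25450616  0.24975206] 1.9
[31.  8.] 910 [array([744.6,  -7.4]), array([60.7, 25.9]), np.float64(84.8)] 0.0267
[196.   7.] 586 [array([ 730.2, -183.5]), array([57.3, 21.4]), np.float64(84.6)] 0.0182
[391.  13.] 536 [array([ 705.5, -392.7]), array([22.9, 32. ]), np.float64(80.4)] 0.0228
[553. 187.] 1013 [array([ 507.1, -591.1]), array([200.2,   3.8]), np.float64(2.8)] 0.0288
[121. 187.] 1263 [array([538.2, -54.6]), array([  2.5, 165.4]), np.float64(84.5)] 0.0288
[304. 189.] 495 [array([ 519.4, -282.3]), array([15.9, 50. ]), np.float64(83.7)] 0.022
[263. 189.] 502 [array([ 523.1, -230.5]), array([15.6, 50.2]), np.float64(83.9)] 0.022
[346. 189.] 514 [array([ 514. , -336.2]), array([16.5, 49.4]), np.float64(83.5)] 0.0219
[223. 236.] 456 [array([ 465. , -170.2]), array([16.3, 50.5]), np.float64(85.4)] 0.0219
[264. 237.] 649 [array([ 459.6, -224.8]), array([22. , 50.1]), np.float64(84.9)] 0.0279
[303. 237.] 648 [array([ 456.2, -277.2]), array([22. , 49.6]), np.float64(84.0)] 0.0279
[272. 323.] 1217 [array([ 326.9, -221.5]), array([85.3, 49.7]), np.float64(24.1)] 0.0248
[352. 312.] 164 [array([ 333.4, -333.7]), array([44.4, 15.4]), np.float64(81.2)] 0.0219
tray (((489.24615478515625, -253.4617462158203), (219.7873077392578, 135.15379333496094), 84.66859436035156), np.float64(0.012008079363929766))
```

View pics/w1.png

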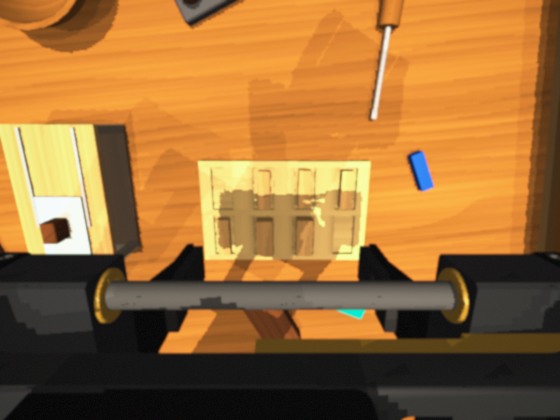

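The wrist view gives four thin keys, about 16 mm wide with tops at 22 mm: far row (263,189), (304,189), (346,189) and near row (223,236). It also gives two thick keys, about 22 mm wide with tops at 28 mm, at (264,237) and (303,237). All match the nominal sizes and heights. Next is the gauge.

>>> send_rows --pt "0 -0.2 0 0 0 0" --pt "0 -0.4 0 0 0 0" --pt "0 -0.6 0 0 0 0" --pt "0 -0.8 0 0 0 0" --pt "0 -0.99 0 0 0 0" --pt "0 -0.99 0 0 0 0" --pt "0 -0.99 0 0 0 0" --pt "0 -0.99 0 0 0 0" --pt "0 -0.99 0 0 0 0"

```text
time_s: 2.85
position: [0.5529, -0.0087, 0.2502]
tcp_rot: [[0.995, -0.095, 0.0], [-0.095, -0.995, -0.0], [0.0, 0.0, -1.0]]
force: [0.8, -0.2, 0.4]
opening: 0.996
grasp_force: 0.0
```

```bash
python3 - <<'E'
from h import *
p,d,X,s=snap('wrist','w2');print(s['position'],s['time_s'])
Z=X[...,2]
for nm,lo,hi in(('cap',.067,.0765),('plate',.0725,.0765),('knob',.094,.102),('rejrim',.021,.029)):
    n,L,st,c=cv2.connectedComponentsWithStats(((Z>lo)&(Z<hi)).astype(np.uint8))
    for i in range(1,n):
        if st[i,4]>150: r,z=rect(L==i,X);print(nm,c[i].round(),st[i,4],[np.round(a,1) for a in r],z.round(4))
E
```

```text
[ 0.5528737  -0.00871625  0.25015812] 2.85
cap [279. 194.] 12364 [array([542.8,  -5. ]), array([100.3, 166.9]), np.float64(84.5)] 0.0704
plate [305. 177.] 223 [array([565.5, -36.2]), array([  3.1, 109.8]), np.float64(84.5)] 0.0733
plate [279. 225.] 2270 [array([514.2,  -2.3]), array([52. , 70.8]), np.float64(84.5)] 0.0746
knob [279. 233.] 325 [array([514.3,  -2.6]), array([15.1, 24.1]), np.float64(84.8)] 0.0984
rejrim [126.  22.] 205 [array([749.6, 148.9]), array([15.9, 52.3]), np.float64(33.2)] 0.0251
rejrim [271.   9.] 352 [array([747.6, -17.2]), array([70.8, 18.4]), np.float64(84.6)] 0.0256
rejrim [ 14. 166.] 784 [array([606.9, 325.3]), array([27.9, 56.8]), np.float64(21.7)] 0.0261
rejrim [497. 190.] 418 [array([ 520. , -281.6]), array([16.6, 48.5]), np.float64(83.7)] 0.0219
rejrim [539. 190.] 411 [array([ 514. , -335.5]), array([16.9, 49.7]), np.float64(83.6)] 0.022
rejrim [456. 190.] 400 [array([ 523.5, -230.1]), array([16.4, 48.5]), np.float64(83.9)] 0.022
rejrim [ 94. 219.] 867 [array([493.3, 259.3]), array([103.9, 210.4]), np.float64(11.6)] 0.0248
rejrim [490. 236.] 652 [array([ 457.1, -276.6]), array([23.8, 48.2]), np.float64(84.7)] 0.0275
rejrim [408. 237.] 368 [array([ 465.1, -169.9]), array([16.2, 49.9]), np.float64(86.6)] 0.022
rejrim [450. 237.] 609 [array([ 461.9, -224.6]), array([23.2, 46.1]), np.float64(85.7)] 0.0276
rejrim [203. 320.] 677 [array([372.5, 121.7]), array([45.5, 44.8]), np.float64(28.8)] 0.0278
```

```bash
python3 - <<'E'
from h import *
print(go(.5143,-.0026,.081,-5.5))
E
```

```text
[-0.156, -0.009, 0.676, 0.0, -0.0, 0.0]
```

>>> send_rows --pt "-0.156 -0.009 0.2 0 0 0" --pt "-0.156 -0.009 0.4 0 0 0" --pt "-0.156 -0.009 0.5 0 0 0" --pt "-0.156 -0.009 0.6 0 0 0" --pt "-0.156 -0.009 0.676 0 0 0" --pt "-0.156 -0.009 0.676 0 0 0" --pt "-0.156 -0.009 0.676 0 0 0" --pt "-0.156 -0.009 0.676 0 0 0" --grip 0.5

```text
time_s: 3.7
position: [0.5153, -0.0016, 0.0822]
tcp_rot: [[0.996, -0.093, 0.002], [-0.093, -0.996, -0.001], [0.002, 0.0, -1.0]]
force: [-0.2, -0.6, 0.4]
opening: 0.509
grasp_force: 0.0
```

>>> send_rows --pt "0 0 0 0 0 0" --pt "0 0 0 0 0 0" --pt "0 0 0 0 0 0" --pt "0 0 0 0 0 0" --pt "0 0 0 0 0 0" --pt "0 0 0 0 0 0" --pt "0 0 0 0 0 0" --pt "0 0 0 0 0 0" --grip 0

```text
time_s: 4.5
position: [0.5144, -0.0031, 0.0815]
tcp_rot: [[0.996, -0.091, 0.0], [-0.091, -0.996, -0.003], [0.001, 0.003, -1.0]]
force: [-1.6, -8.4, 2.5]
opening: 0.181
grasp_force: 30.0
```

>>> send_rows --pt "0.05 0 0 0 0 0" --pt "0.1 0 0 0 0 0" --pt "0.15 0 0 0 0 0" --pt "0.2 0 0 0 0 0" --pt "0.25 0 0 0 0 0" --pt "0.29 0 0 0 0 0" --pt "0.304 0 0 0 0 0" --pt "0.304 0 0 0 0 0" --pt "0.304 0 0 0 0 0" --pt "0.304 0 0 0 0 0"

```text
time_s: 5.5
position: [0.5856, -0.0099, 0.0814]
tcp_rot: [[0.996, -0.091, -0.009], [-0.091, -0.996, -0.003], [-0.009, 0.004, -1.0]]
force: [-9.1, -8.2, 9.2]
opening: 0.183
grasp_force: 30.0
```

>>> send_rows --pt "0 0 0 0 0 0" --pt "0 0 0 0 0 0" --pt "0 0 0 0 0 0" --pt "0 0 0 0 0 0" --pt "0 0 -0.2 0 0 0" --pt "0 0 -0.4 0 0 0" --pt "-0.1 0 -0.55 0 0 0" --pt "-0.1 0 -0.64 0 0 0" --pt "-0.1 0 -0.64 0 0 0" --pt "-0.1 0 -0.64 0 0 0" --pt "-0.1 0 -0.64 0 0 0" --pt "-0.1 0 -0.64 0 0 0" --grip 0.5

```text
time_s: 6.7
position: [0.5643, -0.0054, 0.2392]
tcp_rot: [[0.996, -0.092, -0.003], [-0.092, -0.996, 0.001], [-0.004, -0.0, -1.0]]
force: [-1.0, -0.7, -1.6]
opening: 0.503
grasp_force: 0.0
```

```bash
python3 - <<'E'
from h import *
p,d,X,s=snap('wrist','w3');print(s['position'],s['time_s'])
Z=X[...,2]
for nm,lo,hi in(('cap',.067,.0765),('plate',.0725,.0765),('knob',.094,.102)):
    n,L,st,c=cv2.connectedComponentsWithStats(((Z>lo)&(Z<hi)).astype(np.uint8))
    for i in range(1,n):
        if st[i,4]>150: r,z=rect(L==i,X);print(nm,c[i].round(),st[i,4],[np.round(a,1) for a in r],z.round(4))
m=(Z<.0665)&(abs(X[...,0]-.510)<.045)&(abs(X[...,1]+.002)<.03)
r,z=rect(m,X);print('slot px raw',m.sum(),z)
# slot boundary: intersect slot pixels' rays with z=.068
v,u=np.where(m);o=s['position']+s['tcp_rot']@viewer.camera_info('wrist')['tool_from_camera'][:3,3]
P=X[v,u];t=(.068-o[2])/(P[:,2]-o[2]);Q=o+t[:,None]*(P-o)
print(cv2.minAreaRect((Q[:,:2]*1000).astype(np.float32)))
cv2.imwrite('pics/w3c.png',cv2.resize(p[90:290,180:380,::-1],None,fx=3,fy=3))
for y in [(.479,-.001)]: pass
K=dict(K1=(.5231,-.2305,-6.1))
print(go(.5233,-.2303,.1,-6.1),go(.5,-.12,.2,-6.1))
E
```

```text
[ 0.56433684 -0.00544688  0.23916711] 6.7
cap [282. 203.] 11502 [array([543.6,  -5.1]), array([100.3, 164.7]), np.float64(84.6)] 0.0704
plate [311. 171.] 152 [array([586.3, -38.2]), array([ 3.2, 67.8]), np.float64(84.4)] 0.0731
plate [256. 180.] 182 [array([579.3,  20.6]), array([ 3.1, 86.4]), np.float64(84.6)] 0.0734
plate [283. 174.] 2799 [array([585.3,  -9.1]), array([52. , 69.4]), np.float64(84.7)] 0.0746
knob [283. 179.] 390 [array([585.5,  -9.5]), array([14.9, 23.6]), np.float64(84.8)] 0.0984
slot px raw 686 0.0077428627136028605
((510.1988525390625, -1.5175962448120117), (22.43898582458496, 56.311824798583984), 82.52208709716797)
[-0.079, 0.911, 0.557, -0.0, 0.002, 0.009] [-0.214, 0.48, 0.158, -0.0, 0.002, 0.009]
```

View pics/w3c.png

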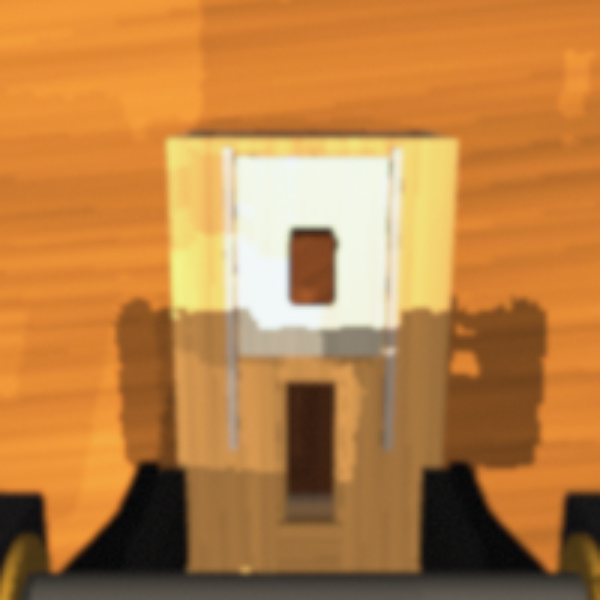

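Shutter is at 71 mm, well past the 66 mm threshold, and the slot is fully clear at (.5103,-.0017), matching the geometry. Now key 1, starting with the travel.

>>> send_rows --pt "-0.01 0.18 0.0 0 0 0" --pt "-0.03 0.36 0.1 0 0 0" --pt "-0.05 0.54 0.25 0 0 0" --pt "-0.079 0.72 0.4 0 0 0" --pt "-0.079 0.91 0.55 0 0.002 0.009" --pt "-0.079 0.911 0.7 0 0.002 0.009" --pt "-0.079 0.911 0.75 0 0.002 0.009" --pt "-0.079 0.911 0.75 0 0.002 0.009" --pt "-0.079 0.911 0.75 0 0.002 0.009"

```text
time_s: 7.65
position: [0.5241, -0.2303, 0.0529]
tcp_rot: [[0.994, -0.107, 0.002], [-0.107, -0.994, 0.001], [0.001, -0.001, -1.0]]
force: [0.4, 0.3, -0.3]
opening: 0.497
grasp_force: 0.0
```

```bash
python3 - <<'E'
from h import *
print(go(.5233,-.2303,.0145,-6.1))
E
```

```text
[-0.003, 0.001, 0.154, -0.001, -0.001, -0.0]
```

>>> send_rows --pt "-0.003 0.001 0.08 0 0 0" --pt "-0.003 0.001 0.13 0 0 0" --pt "-0.003 0.001 0.154 0 0 0" --pt "-0.003 0.001 0.154 0 0 0" --pt "-0.003 0.001 0.154 0 0 0"

```text
time_s: 8.15
position: [0.5242, -0.2307, 0.0157]
tcp_rot: [[0.994, -0.106, 0.004], [-0.106, -0.994, -0.001], [0.004, 0.001, -1.0]]
force: [0.0, -0.8, 0.7]
opening: 0.5
grasp_force: 0.0
```

>>> send_rows --pt "0 0 0 0 0 0" --pt "0 0 0 0 0 0" --pt "0 0 0 0 0 0" --pt "0 0 0 0 0 0" --pt "0 0 0 0 0 0" --pt "0 0 0 0 0 0" --grip 0

```text
time_s: 8.75
position: [0.5238, -0.2309, 0.0152]
tcp_rot: [[0.994, -0.106, 0.003], [-0.106, -0.994, -0.0], [0.003, 0.0, -1.0]]
force: [0.1, 0.4, 0.8]
opening: 0.175
grasp_force: 30.0
```

>>> send_rows --pt "0 0 -0.1 0 0 0" --pt "0 0 -0.25 0 0 0" --pt "-0.02 -0.15 -0.4 0 0 0" --pt "-0.05 -0.33 -0.42 0 0 0" --pt "-0.08 -0.5 -0.42 0 0 -0.007" --pt "-0.11 -0.68 -0.42 0 0 -0.007" --pt "-0.15 -0.85 -0.42 0 0 -0.007" --pt "-0.15 -0.903 -0.42 0 0 -0.007" --pt "-0.15 -0.903 -0.4 0 0 -0.007" --pt "-0.15 -0.903 -0.4 0 0 -0.007" --pt "-0.15 -0.903 -0.4 0 0 -0.007"

```text
time_s: 9.85
position: [0.5106, -0.0038, 0.1146]
tcp_rot: [[0.995, -0.097, 0.003], [-0.097, -0.995, -0.001], [0.003, 0.0, -1.0]]
force: [-0.1, -0.1, -0.3]
opening: 0.179
grasp_force: 30.0
```

```bash
python3 - <<'E'
from h import *
print(go(.5103,-.0017,.0735,-5.5))
p,d,X,s=snap('wrist','g1')
Z=X[...,2];print(s['position'])
m=(Z>s['position'][2]-.012)&(Z<s['position'][2]+.02)&(np.hypot(*(X[...,:2]-s['position'][:2]).transpose(2,0,1))<.04)
print(m.sum(),rect(m,X))
cv2.imwrite('pics/g1c.png',cv2.resize(p[130:330,180:380,::-1],None,fx=3,fy=3))
E
```

```text
[-0.003, -0.008, 0.164, 0.0, -0.002, -0.001]
[ 0.51063172 -0.00377118  0.11462219]
2374 (((519.1484985351562, -3.926137924194336), (30.089866638183594, 33.634490966796875), 48.4612922668457), np.float64(0.12156339855929749))
```

View pics/g1c.png

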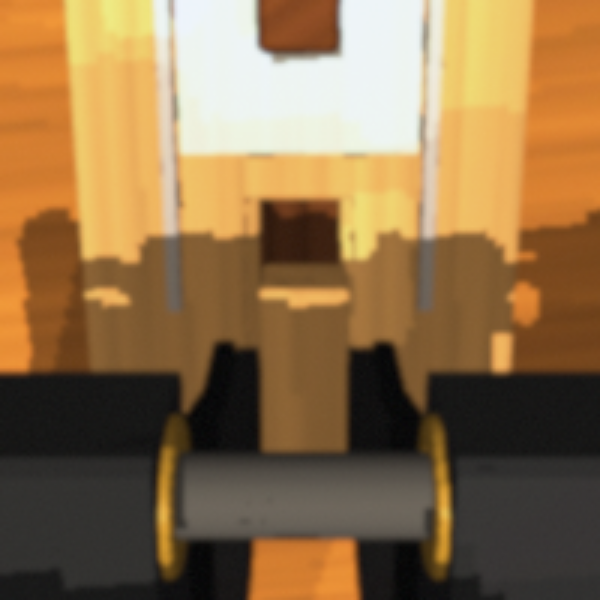

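The key is held square between the fingers at crop (305,370), pointing at the slot. Inserting.

>>> send_rows --pt "-0.003 -0.008 0.05 0 -0.002 -0.001" --pt "-0.003 -0.008 0.1 0 -0.002 -0.001" --pt "-0.003 -0.008 0.13 0 -0.002 -0.001" --pt "-0.003 -0.008 0.15 0 -0.002 -0.001" --pt "-0.003 -0.008 0.164 0 -0.002 -0.001" --pt "-0.003 -0.008 0.164 0 -0.002 -0.001" --pt "-0.003 -0.008 0.164 0 -0.002 -0.001"

```text
time_s: 10.6
position: [0.5102, -0.0016, 0.0739]
tcp_rot: [[0.996, -0.093, 0.001], [-0.093, -0.996, -0.002], [0.001, 0.002, -1.0]]
force: [-1.3, -5.7, -0.6]
opening: 0.18
grasp_force: 29.9
```

```bash
python3 - <<'E'
from h import *
print(go(.5103,-.0017,.0735,-5.5),go(.5195,-.2820,.053,-6.3))
E
```

```text
[0.001, 0.0, 0.002, 0.001, -0.001, 0.002] [0.142, 1.113, 0.086, 0.001, -0.001, 0.01]
```

>>> send_rows --pt "0 0 0 0 0 0" --pt "0 0 0 0 0 0" --pt "0 0 0 0 0 0" --pt "0 0 0 0 0 0" --pt "0 0 -0.1 0 0 0" --pt "0 0 -0.2 0 0 0" --pt "0 0 -0.2 0 0 0" --pt "0 0 -0.2 0 0 0" --grip 0.27

```text
time_s: 11.4
position: [0.5098, -0.0001, 0.1242]
tcp_rot: [[0.996, -0.094, 0.001], [-0.094, -0.996, -0.0], [0.001, 0.0, -1.0]]
force: [-0.5, -0.9, 0.2]
opening: 0.272
grasp_force: 0.0
```

```bash
python3 - <<'E'
from h import *
p,d,X,s=snap('wrist','r1')
print(s['position'])
cv2.imwrite('pics/r1c.png',cv2.resize(p[130:330,180:380,::-1],None,fx=3,fy=3))
Z=X[...,2]
n,L,st,c=cv2.connectedComponentsWithStats(((Z>.06)&(Z<.068)).astype(np.uint8))
print('slot depth reading',np.percentile(Z[(abs(X[...,0]-.515)<.025)&(abs(X[...,1]+.0025)<.008)],[5,25,50,75]))
print(go(.5195,-.2820,.053,-6.3))
E
```

```text
[ 5.09830867e-01 -7.00799883e-05  1.24181289e-01]
slot depth reading [0.01103913 0.22352907 0.23355012 0.23963362]
[0.147, 1.119, 0.282, -0.0, 0.001, 0.01]
```

View pics/r1c.png

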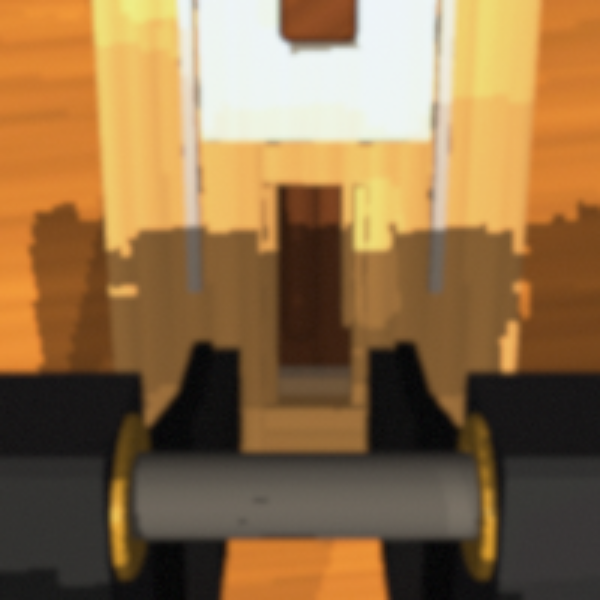

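Key 1 went through and the slot is empty. Key 2 next; I'll use slot y about 1 mm lower, given the side force.

>>> send_rows --pt "0.03 0.19 0 0 0 0" --pt "0.06 0.38 0 0 0 0" --pt "0.09 0.57 0 0 0 0" --pt "0.11 0.76 0 0 0 0" --pt "0.13 0.95 0 0 0 0.005" --pt "0.13 1.0 0.05 0 0 0.01" --grip 0.5

```text
time_s: 12.05
position: [0.5201, -0.2583, 0.1114]
tcp_rot: [[0.993, -0.114, 0.004], [-0.114, -0.993, -0.004], [0.005, 0.004, -1.0]]
force: [0.6, 1.0, -0.1]
opening: 0.499
grasp_force: 0.0
```

>>> send_rows --pt "0.017 0.119 0.1 0 0 0" --pt "0.017 0.119 0.2 0 0 0" --pt "0.017 0.119 0.232 0 0 0" --pt "0.017 0.119 0.232 0 0 0" --pt "0.017 0.119 0.232 0 0 0" --pt "0.017 0.119 0.232 0 0 0"

```text
time_s: 12.65
position: [0.5202, -0.2818, 0.0544]
tcp_rot: [[0.994, -0.108, 0.001], [-0.108, -0.994, -0.001], [0.001, 0.001, -1.0]]
force: [0.6, -0.2, -0.0]
opening: 0.496
grasp_force: 0.0
```

```bash
python3 - <<'E'
from h import *
print(readout.read_state()['position'],go(.5195,-.2820,.0145,-6.3))
E
```

```text
[ 0.52023514 -0.2817621   0.05442014] [-0.003, 0.001, 0.16, 0.001, -0.001, 0.001]
```

>>> send_rows --pt "-0.003 0.001 0.08 0 0 0" --pt "-0.003 0.001 0.13 0 0 0" --pt "-0.003 0.001 0.16 0 0 0" --pt "-0.003 0.001 0.16 0 0 0" --pt "-0.003 0.001 0.16 0 0 0"

```text
time_s: 13.15
position: [0.519, -0.2824, 0.0136]
tcp_rot: [[0.994, -0.109, 0.0], [-0.109, -0.994, -0.0], [0.0, 0.0, -1.0]]
force: [0.3, -0.1, -0.3]
opening: 0.498
grasp_force: 0.0
```

>>> send_rows --pt "0 0 0 0 0 0" --pt "0 0 0 0 0 0" --pt "0 0 0 0 0 0" --pt "0 0 0 0 0 0" --pt "0 0 0 0 0 0" --pt "0 0 0 0 0 0" --grip 0

```text
time_s: 13.75
position: [0.5188, -0.2825, 0.0136]
tcp_rot: [[0.994, -0.11, 0.0], [-0.11, -0.994, -0.0], [0.0, 0.0, -1.0]]
force: [-0.9, -1.1, 0.7]
opening: 0.179
grasp_force: 30.0
```

>>> send_rows --pt "0 0 -0.1 0 0 0" --pt "0 0 -0.25 0 0 0" --pt "-0.02 -0.14 -0.38 0 0 0" --pt "-0.04 -0.3 -0.4 0 0 0" --pt "-0.065 -0.46 -0.4 0 0 0" --pt "-0.085 -0.6 -0.4 0 0 0"

```text
time_s: 14.35
position: [0.5136, -0.1292, 0.114]
tcp_rot: [[0.994, -0.11, 0.0], [-0.11, -0.994, 0.0], [0.0, -0.0, -1.0]]
force: [0.5, -0.2, -0.3]
opening: 0.176
grasp_force: 30.0
```

>>> send_rows --pt "-0.02 -0.16 0 0 0 0" --pt "-0.04 -0.32 0 0 0 -0.009" --pt "-0.072 -0.48 0 0 0 -0.009" --pt "-0.072 -0.506 0 0 0 -0.009" --pt "-0.072 -0.506 0 0 0 -0.009" --pt "-0.072 -0.506 0 0 0 -0.009" --pt "-0.072 -0.506 0 0 0 -0.009"

```text
time_s: 15.05
position: [0.5106, -0.0046, 0.1134]
tcp_rot: [[0.995, -0.097, 0.001], [-0.097, -0.995, -0.0], [0.001, 0.0, -1.0]]
force: [-0.2, 1.1, 0.3]
opening: 0.18
grasp_force: 30.0
```

```bash
python3 - <<'E'
from h import *
s=readout.read_state()
print(s['position'],s['opening'],go(.5103,-.0027,.0735,-5.5))
E
```

```text
[ 0.51059351 -0.00459539  0.11344446] 0.18042773134004522 [-0.002, -0.007, 0.16, 0.0, -0.0, -0.001]
```

>>> send_rows --pt "-0.002 -0.007 0.05 0 0 -0.001" --pt "-0.002 -0.007 0.1 0 0 -0.001" --pt "-0.002 -0.007 0.13 0 0 -0.001" --pt "-0.002 -0.007 0.15 0 0 -0.001" --pt "-0.002 -0.007 0.16 0 0 -0.001" --pt "-0.002 -0.007 0.16 0 0 -0.001" --pt "-0.002 -0.007 0.16 0 0 -0.001"

```text
time_s: 15.75
position: [0.51, -0.0016, 0.0737]
tcp_rot: [[0.996, -0.094, 0.001], [-0.094, -0.996, -0.0], [0.001, 0.0, -1.0]]
force: [0.4, 0.4, -0.3]
opening: 0.18
grasp_force: 30.0
```

>>> send_rows --pt "0 0 0 0 0 0" --pt "0 0 0 0 0 0" --pt "0 0 0 0 0 0" --pt "0 0 0 0 0 0" --pt "0 0 -0.1 0 0 0" --pt "0 0 -0.2 0 0 0" --pt "0 0 -0.2 0 0 0" --pt "0 0 -0.2 0 0 0" --grip 0.27

```text
time_s: 16.55
position: [0.5099, -0.0014, 0.1238]
tcp_rot: [[0.996, -0.094, 0.001], [-0.094, -0.996, -0.0], [0.001, 0.0, -1.0]]
force: [-0.2, 0.3, 0.6]
opening: 0.271
grasp_force: 0.0
```

```bash
python3 - <<'E'
from h import *
p,d,X,s=snap('wrist','r2')
m=(abs(X[...,0]-.518)<.02)&(abs(X[...,1]+.002)<.007)&(X[...,2]<.09)
print(s['position'],m.sum(),np.percentile(X[m][:,2],[5,50,95]))
print(go(.5142,-.3359,.053,-6.5))
E
```

```text
[ 0.50991668 -0.00144973  0.12376324] 578 [0.02181813 0.02732626 0.02938491]
[0.145, 1.331, 0.28, -0.0, 0.0, 0.012]
```

>>> send_rows --pt "0.02 0.19 0 0 0 0" --pt "0.04 0.38 0 0 0 0" --pt "0.06 0.57 0 0 0 0" --pt "0.075 0.7 0 0 0 0" --grip 0.5

```text
time_s: 17.0
position: [0.5114, -0.18, 0.1221]
tcp_rot: [[0.995, -0.095, -0.001], [-0.095, -0.995, 0.0], [-0.001, -0.0, -1.0]]
force: [0.0, -0.0, 0.4]
opening: 0.479
grasp_force: 0.0
```

>>> send_rows --pt "0.02 0.19 0 0 0 0.012" --pt "0.04 0.38 0 0 0 0.012" --pt "0.06 0.57 0.05 0 0 0.012" --pt "0.07 0.631 0.15 0 0 0.012" --pt "0.07 0.631 0.25 0 0 0.012" --pt "0.07 0.631 0.28 0 0 0.012" --pt "0.07 0.631 0.28 0 0 0.012" --pt "0.07 0.631 0.28 0 0 0.012"

```text
time_s: 17.8
position: [0.5147, -0.3355, 0.0535]
tcp_rot: [[0.994, -0.112, -0.0], [-0.112, -0.994, 0.0], [-0.0, -0.0, -1.0]]
force: [0.2, 0.3, 0.1]
opening: 0.5
grasp_force: 0.0
```

```bash
python3 - <<'E'
from h import *
print(readout.read_state()['position'],go(.5142,-.3361,.0145,-6.5))
E
```

```text
[ 0.51472492 -0.33548892  0.05350052] [-0.002, 0.003, 0.156, -0.0, 0.0, 0.001]
```

>>> send_rows --pt "-0.002 0.003 0.08 0 0 0" --pt "-0.002 0.003 0.13 0 0 0" --pt "-0.002 0.003 0.156 0 0 0" --pt "-0.002 0.003 0.156 0 0 0" --pt "-0.002 0.003 0.156 0 0 0"

```text
time_s: 18.3
position: [0.5143, -0.3368, 0.0149]
tcp_rot: [[0.994, -0.112, 0.0], [-0.112, -0.994, -0.0], [0.0, 0.0, -1.0]]
force: [-0.3, -0.1, 0.7]
opening: 0.501
grasp_force: 0.0
```

>>> send_rows --pt "0 0 0 0 0 0" --pt "0 0 0 0 0 0" --pt "0 0 0 0 0 0" --pt "0 0 0 0 0 0" --pt "0 0 0 0 0 0" --pt "0 0 0 0 0 0" --grip 0

```text
time_s: 18.9
position: [0.5141, -0.3369, 0.0146]
tcp_rot: [[0.994, -0.113, 0.0], [-0.113, -0.994, -0.0], [0.0, 0.0, -1.0]]
force: [-0.4, 0.1, 1.2]
opening: 0.177
grasp_force: 30.0
```

>>> send_rows --pt "0 0 -0.1 0 0 0" --pt "0 0 -0.25 0 0 0" --pt "-0.02 -0.15 -0.38 0 0 0" --pt "-0.04 -0.32 -0.4 0 0 0" --pt "-0.065 -0.5 -0.4 0 0 0" --pt "-0.085 -0.68 -0.4 0 0 0"

```text
time_s: 19.5
position: [0.5118, -0.1642, 0.115]
tcp_rot: [[0.994, -0.114, 0.001], [-0.114, -0.994, -0.0], [0.001, 0.0, -1.0]]
force: [1.0, 0.2, -0.5]
opening: 0.177
grasp_force: 30.0
```

>>> send_rows --pt "-0.02 -0.17 0 0 0 0" --pt "-0.04 -0.34 0 0 0 -0.011" --pt "-0.07 -0.51 0 0 0 -0.011" --pt "-0.08 -0.63 0 0 0 -0.011" --pt "-0.08 -0.645 0 0 0 -0.011" --pt "-0.08 -0.645 0 0 0 -0.011" --pt "-0.08 -0.645 0 0 0 -0.011" --pt "-0.08 -0.645 0 0 0 -0.011"

```text
time_s: 20.3
position: [0.5107, -0.0044, 0.1144]
tcp_rot: [[0.995, -0.097, 0.0], [-0.097, -0.995, -0.0], [0.001, 0.0, -1.0]]
force: [-0.6, -0.5, -0.3]
opening: 0.177
grasp_force: 30.0
```

```bash
python3 - <<'E'
from h import *
s=readout.read_state()
print(s['position'],s['opening'],go(.5103,-.0020,.0735,-5.5))
E
```

```text
[ 0.51069985 -0.00437517  0.11443601] 0.17744440872871792 [-0.003, -0.009, 0.164, 0.0, -0.0, -0.001]
```

>>> send_rows --pt "-0.003 -0.008 0.05 0 0 -0.001" --pt "-0.003 -0.008 0.1 0 0 -0.001" --pt "-0.003 -0.008 0.13 0 0 -0.001" --pt "-0.003 -0.008 0.15 0 0 -0.001" --pt "-0.003 -0.008 0.164 0 0 -0.001" --pt "-0.003 -0.008 0.164 0 0 -0.001" --pt "-0.003 -0.008 0.164 0 0 -0.001"

```text
time_s: 21.0
position: [0.5099, -0.0013, 0.0736]
tcp_rot: [[0.996, -0.094, 0.0], [-0.094, -0.996, -0.0], [0.0, 0.0, -1.0]]
force: [-0.8, -1.0, -0.2]
opening: 0.178
grasp_force: 30.0
```

>>> send_rows --pt "0 0 0 0 0 0" --pt "0 0 0 0 0 0" --pt "0 0 0 0 0 0" --pt "0 0 0 0 0 0" --pt "0 0 -0.1 0 0 0" --pt "0 0 -0.2 0 0 0" --pt "0 0 -0.2 0 0 0" --pt "0 0 -0.2 0 0 0" --grip 0.27

```text
time_s: 21.8
position: [0.5099, -0.0009, 0.1238]
tcp_rot: [[0.996, -0.094, 0.001], [-0.094, -0.996, -0.0], [0.001, 0.0, -1.0]]
force: [-0.1, -0.3, -0.2]
opening: 0.27
grasp_force: 0.0
```

```bash
python3 - <<'E'
from h import *
p,d,X,s=snap('wrist','r3')
m=(abs(X[...,0]-.518)<.02)&(abs(X[...,1]+.002)<.007)&(X[...,2]<.09)
print(s['position'],m.sum(),np.percentile(X[m][:,2],[5,50,95]))
print(go(.4650,-.1700,.053,-4.6))
E
```

```text
[ 0.50993668 -0.00093274  0.12376599] 690 [0.03269348 0.04359248 0.04543083]
[-0.113, 0.69, 0.28, -0.0, 0.0, -0.009]
```

The depth in the slot suggests keys 1–3 may be stacking up. I'll go on to key 4 and check the box with the side camera from there.

>>> send_rows --pt "-0.03 0.19 0 0 0 0" --pt "-0.06 0.38 0 0 0 0" --pt "-0.09 0.57 0 0 0 -0.009" --pt "-0.113 0.69 0.1 0 0 -0.009" --pt "-0.113 0.69 0.25 0 0 -0.009" --pt "-0.113 0.69 0.28 0 0 -0.009" --pt "-0.113 0.69 0.28 0 0 -0.009" --pt "-0.113 0.69 0.28 0 0 -0.009" --grip 0.5

```text
time_s: 22.65
position: [0.4656, -0.1693, 0.0536]
tcp_rot: [[0.997, -0.079, -0.0], [-0.079, -0.997, 0.0], [-0.0, -0.0, -1.0]]
force: [0.4, -0.1, -0.1]
opening: 0.5
grasp_force: 0.0
```

```bash
python3 - <<'E'
from h import *
print(readout.read_state()['position'],go(.4650,-.1700,.0145,-4.6))
p,d,X,s=snap('side','s1')
a=cv2.resize(p[170:290,200:350,::-1],None,fx=4,fy=4,interpolation=cv2.INTER_CUBIC)
cv2.imwrite('pics/s1c.png',a)
E
```

```text
[ 0.46557536 -0.16933763  0.05364667] [-0.002, 0.003, 0.157, -0.0, 0.0, 0.001]
```

View pics/s1c.png

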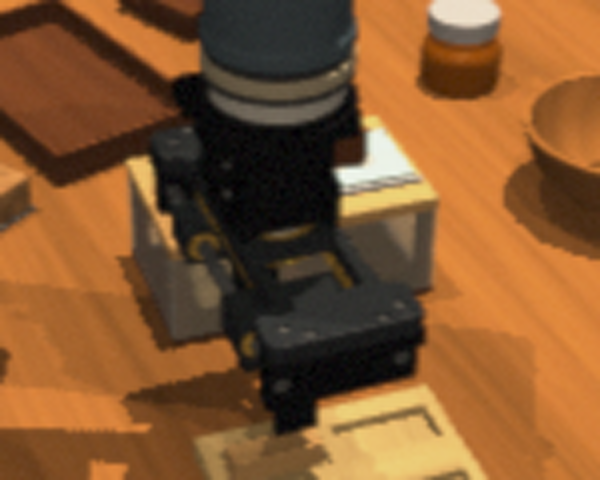

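The arm hides the box here: only the gauge's left and right edges show. I'll analyse the saved depth of the slot instead.

```bash
python3 - <<'E'
from h import *
a=np.radians(-5.5);G=np.array([[np.cos(a),np.sin(a)],[-np.sin(a),np.cos(a)]])
for n in('w3','r1','r2','r3'):
    f=np.load(n+'.npz');X=f['X'];q=(X[...,:2]-[.5431,-.005])@G.T*1000;Z=X[...,2]*1000
    m=(q[...,0]>-75)&(q[...,0]<60)&(abs(q[...,1])<40)&(Z<62)&(Z>-5)
    print(n,m.sum())
    P=np.c_[q[m],Z[m]]
    for x0 in range(-75,60,12):
        k=P[(P[:,0]>=x0)&(P[:,0]<x0+12)]
        if len(k)>8: print(x0,len(k),'z',np.percentile(k[:,2],[3,50,97]).round(1),'y',np.percentile(k[:,1],[3,50,97]).round(1))
p=np.concatenate([np.load(n+'.npz')['p'][150:280,230:330,::-1] for n in('r1','r2','r3')],1)
cv2.imwrite('pics/slots.png',cv2.resize(cv2.convertScaleAbs(p,alpha=2.2),None,fx=2.6,fy=2.6))
E
```

```text
w3 566
-75 109 z [ 2.6  3.9 11.9] y [-10.6  -2.4   9.9]
-63 133 z [ 2.8  8.7 12.9] y [-10.5   0.4   9.8]
-51 139 z [ 2.7  8.4 12.4] y [-10.3   0.4   9.8]
-39 141 z [ 3.   8.6 12.8] y [-10.2  -0.8   9.8]
-27 44 z [ 3.1  9.6 12.7] y [-11.    1.9   9.8]
r1 1449
-75 247 z [ 2.8  4.1 11.3] y [-12.5  -1.9  10.7]
-63 298 z [ 3.4 10.4 61.3] y [-10.8  -0.4  10.6]
-51 307 z [ 3.  10.6 20.5] y [-11.4  -0.8  10.5]
-39 315 z [ 3.2 10.5 20.5] y [-11.2  -0.7  10.4]
-27 282 z [ 3.3 11.3 20.7] y [-11.8  -0.7   9.4]
r2 1457
-75 220 z [ 3.   4.1 11.4] y [-12.   -0.4  11.2]
-63 192 z [ 3.7 25.4 29.3] y [-10.9   1.5  11.1]
-51 317 z [ 4.2 26.1 29.1] y [-10.8  -0.3  11. ]
-39 335 z [ 3.8 26.1 29.3] y [-10.7  -0.2  10.9]
-27 345 z [ 4.  26.2 29.5] y [-11.5  -1.   10. ]
-15 48 z [22.1 27.6 29.7] y [-10.4  -1.4   5.5]
r3 1440
-75 68 z [3.1 4.3 9.7] y [-11.5   7.9  10.8]
-63 208 z [ 3.8 42.3 45.4] y [-10.4   0.3  10.7]
-51 335 z [ 4.6 42.6 45.5] y [-10.4  -0.5  10.6]
-39 345 z [ 5.  42.7 45.4] y [-10.3  -0.5  10.5]
-27 345 z [ 8.  42.8 45.3] y [-10.   -0.4   9.4]
-15 139 z [35.6 43.5 45.5] y [-10.   -2.    5.3]
```

View pics/slots.png

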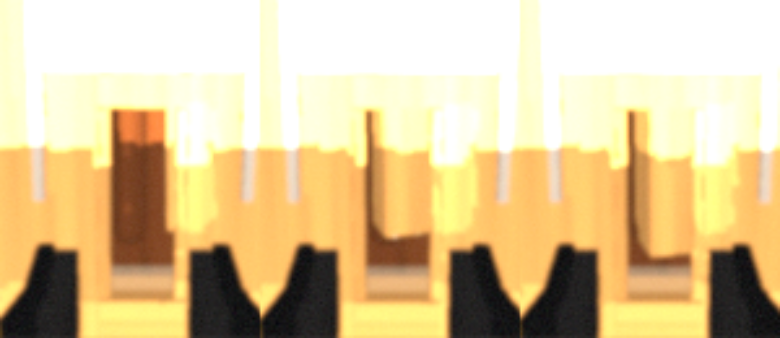

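In the slots, key 1 slid aside (floor still visible). Key 2's top is at about 27 mm and key 3's at about 44 mm. A fourth key on top would have its centre at about 52 mm, under the 56 mm limit and below the cap, so I'll go on with key 4.

>>> send_rows --pt "-0.002 0.003 0.08 0 0 0" --pt "-0.002 0.003 0.13 0 0 0" --pt "-0.002 0.003 0.157 0 0 0" --pt "-0.002 0.003 0.157 0 0 0" --pt "-0.002 0.003 0.157 0 0 0"

```text
time_s: 23.2
position: [0.4651, -0.1707, 0.0145]
tcp_rot: [[0.997, -0.079, 0.0], [-0.079, -0.997, -0.0], [0.0, 0.0, -1.0]]
force: [-0.3, -0.1, -0.0]
opening: 0.502
grasp_force: 0.0
```

>>> send_rows --pt "0 0 0 0 0 0" --pt "0 0 0 0 0 0" --pt "0 0 0 0 0 0" --pt "0 0 0 0 0 0" --pt "0 0 0 0 0 0" --pt "0 0 0 0 0 0" --grip 0

```text
time_s: 23.8
position: [0.465, -0.1709, 0.0144]
tcp_rot: [[0.997, -0.08, 0.0], [-0.08, -0.997, -0.0], [0.0, 0.0, -1.0]]
force: [0.4, -1.5, 2.5]
opening: 0.18
grasp_force: 30.0
```

>>> send_rows --pt "0 0 -0.1 0 0 0" --pt "0 0 -0.25 0 0 0" --pt "0.03 -0.1 -0.38 0 0 0" --pt "0.06 -0.25 -0.4 0 0 0.01" --pt "0.09 -0.42 -0.4 0 0 0.01" --pt "0.12 -0.6 -0.4 0 0 0.01" --pt "0.127 -0.682 -0.4 0 0 0.01" --pt "0.127 -0.682 -0.4 0 0 0.01" --pt "0.127 -0.682 -0.4 0 0 0.01" --pt "0.127 -0.682 -0.4 0 0 0.01"

```text
time_s: 24.8
position: [0.51, -0.0042, 0.114]
tcp_rot: [[0.995, -0.096, -0.0], [-0.096, -0.995, -0.0], [-0.0, 0.0, -1.0]]
force: [0.6, -0.7, -0.4]
opening: 0.18
grasp_force: 30.0
```

```bash
python3 - <<'E'
from h import *
s=readout.read_state()
print(s['position'],s['opening'],go(.5103,-.0020,.0735,-5.5))
E
```

```text
[ 0.50997631 -0.00421455  0.11404585] 0.17964998425254924 [0.0, -0.009, 0.162, 0.0, 0.0, -0.0]
```

>>> send_rows --pt "0 -0.007 0.05 0 0 0" --pt "0 -0.007 0.1 0 0 0" --pt "0 -0.007 0.13 0 0 0" --pt "0 -0.007 0.15 0 0 0" --pt "0 -0.007 0.162 0 0 0" --pt "0 -0.007 0.162 0 0 0" --pt "0 -0.007 0.162 0 0 0"

```text
time_s: 25.5
position: [0.5105, -0.0018, 0.0739]
tcp_rot: [[0.995, -0.096, 0.001], [-0.096, -0.995, -0.0], [0.001, 0.0, -1.0]]
force: [0.2, -0.8, -0.1]
opening: 0.176
grasp_force: 30.0
```

>>> send_rows --pt "0 0 0 0 0 0" --pt "0 0 0 0 0 0" --pt "0 0 0 0 0 0" --pt "0 0 0 0 0 0" --pt "0 0 -0.1 0 0 0" --pt "0 0 -0.2 0 0 0" --pt "0 0 -0.2 0 0 0" --pt "0 0 -0.2 0 0 0" --grip 0.27

```text
time_s: 26.3
position: [0.5105, -0.0016, 0.124]
tcp_rot: [[0.995, -0.095, 0.001], [-0.095, -0.995, -0.0], [0.001, 0.0, -1.0]]
force: [0.4, 0.7, -0.3]
opening: 0.27
grasp_force: 0.0
```

```bash
python3 - <<'E'
from h import *
p,d,X,s=snap('wrist','r4')
a=np.radians(-5.5);G=np.array([[np.cos(a),np.sin(a)],[-np.sin(a),np.cos(a)]])
q=(X[...,:2]-[.5431,-.005])@G.T*1000;Z=X[...,2]*1000
m=(q[...,0]>-75)&(q[...,0]<-5)&(abs(q[...,1])<12)&(Z<68)&(Z>-5)
P=np.c_[q[m],Z[m]]
for x0 in range(-75,0,12):
    k=P[(P[:,0]>=x0)&(P[:,0]<x0+12)]
    if len(k)>8: print(x0,len(k),'z',np.percentile(k[:,2],[3,20,50,97]).round(1),'y',np.percentile(k[:,1],[3,50,97]).round(1))
print(s['position'],go(.4600,-.2247,.06,-5.2))
E
```

```text
-75 34 z [2.8 3.7 4.1 9.3] y [ 9.  10.2 11.2]
-63 356 z [ 4.2 58.  61.2 67.9] y [-10.9   0.5  11.2]
-51 410 z [ 3.8 56.5 59.9 67.8] y [-10.7  -0.2  11. ]
-39 421 z [ 4.6 56.6 60.1 67.9] y [-10.8  -0.2  11. ]
-27 421 z [ 7.2 57.4 60.1 67.7] y [-11.1  -0.9  10.8]
-15 315 z [50.3 56.3 59.9 67.8] y [-10.9  -1.6  10.7]
[ 0.51046735 -0.00158932  0.12399616] [-0.113, 0.908, 0.253, -0.0, 0.0, -0.003]
```

Key 4's top sits at about 60 mm, so its centre is about 52 mm, inside the limits. Now thick key 5.

>>> send_rows --pt "-0.03 0.19 0 0 0 0" --pt "-0.06 0.38 0 0 0 0" --pt "-0.09 0.57 0 0 0 0" --pt "-0.113 0.76 0 0 0 -0.003" --pt "-0.113 0.9 0.1 0 0 -0.003" --pt "-0.113 0.908 0.25 0 0 -0.003" --pt "-0.113 0.908 0.253 0 0 -0.003" --pt "-0.113 0.908 0.253 0 0 -0.003" --pt "-0.113 0.908 0.253 0 0 -0.003" --grip 0.5

```text
time_s: 27.25
position: [0.4608, -0.2241, 0.0611]
tcp_rot: [[0.996, -0.089, 0.0], [-0.089, -0.996, -0.0], [0.0, 0.0, -1.0]]
force: [0.1, 0.2, 0.9]
opening: 0.497
grasp_force: 0.0
```

```bash
python3 - <<'E'
from h import *
print(readout.read_state()['position'],go(.4600,-.2247,.0165,-5.2))
E
```

```text
[ 0.46076946 -0.22407899  0.06112434] [-0.003, 0.003, 0.178, 0.0, -0.0, 0.001]
```

>>> send_rows --pt "-0.003 0.003 0.08 0 0 0" --pt "-0.003 0.003 0.15 0 0 0" --pt "-0.003 0.003 0.178 0 0 0" --pt "-0.003 0.003 0.178 0 0 0" --pt "-0.003 0.003 0.178 0 0 0"

```text
time_s: 27.75
position: [0.4604, -0.2255, 0.017]
tcp_rot: [[0.996, -0.09, 0.001], [-0.09, -0.996, -0.001], [0.001, 0.001, -1.0]]
force: [-0.7, -0.1, -0.1]
opening: 0.5
grasp_force: 0.0
```

>>> send_rows --pt "0 0 0 0 0 0" --pt "0 0 0 0 0 0" --pt "0 0 0 0 0 0" --pt "0 0 0 0 0 0" --pt "0 0 0 0 0 0" --pt "0 0 0 0 0 0" --grip 0

```text
time_s: 28.35
position: [0.4598, -0.2257, 0.0163]
tcp_rot: [[0.996, -0.091, 0.0], [-0.091, -0.996, -0.0], [0.0, 0.0, -1.0]]
force: [-0.8, 0.2, 4.1]
opening: 0.248
grasp_force: 30.0
```

>>> send_rows --pt "0 0 -0.1 0 0 0" --pt "0 0 -0.25 0 0 0" --pt "0 0 -0.42 0 0 0" --pt "0 -0.1 -0.6 0 0 0" --pt "0 -0.25 -0.74 0 0 0" --pt "0 -0.43 -0.74 0 0 0" --pt "0 -0.6 -0.74 0 0 0" --pt "0 -0.78 -0.74 0 0 0" --pt "0 -0.99 -0.74 0 0 0"

```text
time_s: 29.25
position: [0.4817, 0.0198, 0.2009]
tcp_rot: [[0.996, -0.092, 0.0], [-0.092, -0.996, -0.0], [0.0, 0.0, -1.0]]
force: [0.8, -0.1, -0.5]
opening: 0.25
grasp_force: 30.0
```

>>> send_rows --pt "0 -0.17 0 0 0 0" --pt "0.03 -0.34 0 0 0 0" --pt "0.06 -0.51 0 0 0 0" --pt "0.1 -0.68 0 0 0 0" --pt "0.1 -0.75 0 0 0 0" --pt "0.1 -0.75 0 0 0 0" --pt "0.1 -0.75 0 0 0 0"

```text
time_s: 29.95
position: [0.523, 0.2028, 0.2003]
tcp_rot: [[0.996, -0.09, -0.002], [-0.09, -0.996, -0.001], [-0.002, 0.001, -1.0]]
force: [-0.4, -0.9, -0.4]
opening: 0.247
grasp_force: 30.0
```

```bash
cat >> h.py <<'E'
def rej(name):
    p,d,X,s=snap('wrist',name);Z=X[...,2]
    m=((Z>.021)&(Z<.029)&(X[...,1]>.08)&(X[...,1]<.42)&(X[...,0]>.36)&(X[...,0]<.62)).astype(np.uint8)
    n,L,st,c=cv2.connectedComponentsWithStats(m)
    for i in range(1,n):
        if st[i,4]>120: r,z=rect(L==i,X);print('rim',c[i].round(),st[i,4],[np.round(a,1) for a in r],z.round(4))
    k=((Z>.0015)&(Z<.007)&(X[...,1]>.08)&(X[...,1]<.42)&(X[...,0]>.36)&(X[...,0]<.62)).astype(np.uint8)
    n,L,st,c=cv2.connectedComponentsWithStats(k);i=1+st[1:,4].argmax();r,z=rect(L==i,X);print('floor',st[i,4],r,z)
    print(s['position'],s['opening']);return p,X,s
E
python3 - <<'E'
from h import *
rej('t1')
E
```

```text
rim [145. 132.] 1993 [array([604.8, 342.8]), array([36.4, 88.2]), np.float64(22.6)] 0.0257
rim [272. 206.] 1192 [array([471.9, 224.7]), array([103., 210.]), np.float64(11.9)] 0.0247
floor 7949 ((460.735107421875, 222.6239776611328), (108.9285659790039, 203.16905212402344), 12.013566970825195) 0.004018939093912627
[0.52303289 0.20277605 0.20029989] 0.24653091588768664
```

View pics/t1.png

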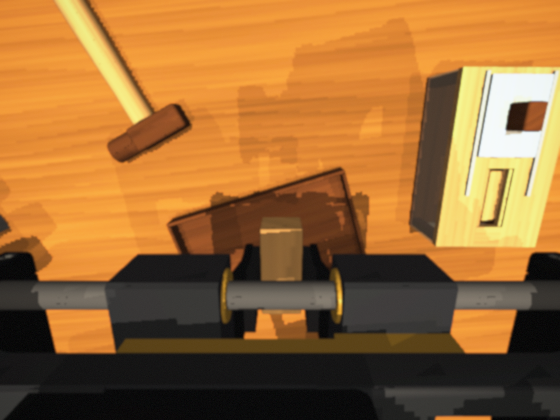

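This pose shows the tray with its near rim hidden, about 4 cm from where it was earlier, so it has been knocked already. Its floor fits at (.4607,.2226) with yaw 12°. The key measures about 21.6 mm between the fingers, which confirms it is thick.

```bash
python3 - <<'E'
from h import *
print(go(.4507,.2665,.06,12))
E
```

```text
[-0.311, -0.231, 0.562, 0.0, 0.001, -0.191]
```

>>> send_rows --pt "-0.15 -0.12 0.1 0 0 -0.09" --pt "-0.311 -0.231 0.25 0 0 -0.191" --pt "-0.311 -0.231 0.4 0 0 -0.191" --pt "-0.311 -0.231 0.5 0 0 -0.191" --pt "-0.311 -0.231 0.6 0 0 -0.191" --pt "-0.311 -0.231 0.68 0 0 -0.191" --pt "-0.311 -0.231 0.725 0 0 -0.191" --pt "-0.311 -0.231 0.731 0 0 -0.191" --pt "-0.311 -0.231 0.731 0 0 -0.191" --pt "-0.311 -0.231 0.731 0 0 -0.191"

```text
time_s: 31.0
position: [0.4525, 0.2674, 0.0191]
tcp_rot: [[0.978, 0.207, 0.002], [0.207, -0.978, 0.001], [0.002, -0.0, -1.0]]
force: [-0.8, -0.0, 0.2]
opening: 0.25
grasp_force: 30.0
```

>>> send_rows --pt "0 0 0 0 0 0" --pt "0 0 0 0 0 0" --pt "0 0 0 0 0 0" --pt "0 0 0 0 0 0" --pt "0 0 -0.1 0 0 0" --pt "0 0 -0.3 0 0 0" --pt "0 0 -0.5 0 0 0.1" --pt "0 0 -0.7 0 0 0.2" --pt "0 0 -0.72 0 0 0.2" --pt "0 0 -0.72 0 0 0.2" --pt "0 0 -0.72 0 0 0.2" --grip 0.42

```text
time_s: 32.1
position: [0.4504, 0.2671, 0.197]
tcp_rot: [[0.995, -0.104, -0.003], [-0.104, -0.995, -0.001], [-0.003, 0.001, -1.0]]
force: [0.0, 0.2, -0.5]
opening: 0.421
grasp_force: 0.0
```

```bash
python3 - <<'E'
from h import *
rej('t2'); print(go(.4566,-.2768,.06,-5.9))
E
```

```text
rim [191.  50.] 2503 [array([604.6, 343. ]), array([36.6, 87.9]), np.float64(22.0)] 0.0257
rim [360. 197.] 4242 [array([431.6, 216.2]), array([184.6, 210.1]), np.float64(12.0)] 0.0255
rim [280. 192.] 911 [array([452.2, 268. ]), array([49.7, 22.1]), np.float64(11.9)] 0.026
floor 16339 ((462.332763671875, 222.47857666015625), (111.89496612548828, 203.30723571777344), 12.171873092651367) 0.004044979658781728
[0.45039888 0.26710727 0.19699782] 0.42141018762726407
[0.254, 2.16, 0.548, 0.001, 0.002, -0.001]
```

Key 5 lies flat in the tray, which is centred at (.462,.2225). Now back for key 6.

>>> send_rows --pt "0.02 0.18 0 0 0 0" --pt "0.05 0.36 0 0 0 0" --pt "0.07 0.54 0 0 0 0" --pt "0.09 0.72 0 0 0 0" --pt "0.12 0.9 0 0 0 0" --pt "0.12 0.99 0 0 0 0" --grip 0.48

```text
time_s: 32.75
position: [0.455, 0.0153, 0.1963]
tcp_rot: [[0.994, -0.107, -0.003], [-0.107, -0.994, -0.0], [-0.003, 0.0, -1.0]]
force: [0.3, 0.7, -0.5]
opening: 0.48
grasp_force: 0.0
```

>>> send_rows --pt "0.02 0.18 0 0 0 0" --pt "0.05 0.36 0 0 0 0" --pt "0.07 0.54 0 0 0 0" --pt "0.09 0.72 0 0 0 0" --pt "0.12 0.9 0 0 0 0" --pt "0.134 0.99 0 0 0 0" --pt "0.134 0.99 0 0 0 0" --pt "0.134 0.99 0 0 0 0"

```text
time_s: 33.55
position: [0.4616, -0.2306, 0.1962]
tcp_rot: [[0.994, -0.106, -0.004], [-0.106, -0.994, 0.004], [-0.004, -0.003, -1.0]]
force: [0.1, -0.5, 0.3]
opening: 0.478
grasp_force: 0.0
```

```bash
python3 - <<'E'
from h import *
print(go(.4566,-.2768,.0165,-5.9))
E
```

```text
[0.003, 0.188, 0.718, -0.002, 0.003, -0.002]
```

>>> send_rows --pt "0.003 0.188 0.1 -0.002 0.003 -0.002" --pt "0.003 0.188 0.25 -0.002 0.003 -0.002" --pt "0.003 0.188 0.4 -0.002 0.003 -0.002" --pt "0.003 0.188 0.5 -0.002 0.003 -0.002" --pt "0.003 0.188 0.58 -0.002 0.003 -0.002" --pt "0.003 0.188 0.65 -0.002 0.003 -0.002" --pt "0.003 0.188 0.7 -0.002 0.003 -0.002" --pt "0.003 0.188 0.718 -0.002 0.003 -0.002" --pt "0.003 0.188 0.718 -0.002 0.003 -0.002" --pt "0.003 0.188 0.718 -0.002 0.003 -0.002"

```text
time_s: 34.55
position: [0.4591, -0.2781, 0.0192]
tcp_rot: [[0.995, -0.101, 0.005], [-0.101, -0.995, -0.004], [0.005, 0.004, -1.0]]
force: [-0.1, 0.2, 0.0]
opening: 0.477
grasp_force: 0.0
```

>>> send_rows --pt "0 0 0 0 0 0" --pt "0 0 0 0 0 0" --pt "0 0 0 0 0 0" --pt "0 0 0 0 0 0" --pt "0 0 0 0 0 0" --pt "0 0 0 0 0 0" --grip 0

```text
time_s: 35.15
position: [0.4589, -0.2785, 0.0191]
tcp_rot: [[0.995, -0.102, 0.005], [-0.102, -0.995, -0.004], [0.005, 0.004, -1.0]]
force: [-1.7, 0.1, 5.3]
opening: 0.246
grasp_force: 30.0
```

>>> send_rows --pt "0 0 -0.1 0 0 0" --pt "0 0 -0.25 0 0 0" --pt "0 0 -0.42 0 0 0" --pt "0 -0.1 -0.6 0 0 0" --pt "0 -0.25 -0.74 0 0 0" --pt "0 -0.43 -0.74 0 0 0" --pt "0 -0.6 -0.74 0 0 0" --pt "0 -0.78 -0.74 0 0 0" --pt "0 -0.99 -0.74 0 0 0" --pt "0 -0.99 -0.74 0 0 0"

```text
time_s: 36.15
position: [0.4817, -0.0259, 0.2025]
tcp_rot: [[0.995, -0.095, 0.002], [-0.095, -0.995, -0.001], [0.002, 0.001, -1.0]]
force: [-1.1, -0.9, -0.9]
opening: 0.248
grasp_force: 30.0
```

>>> send_rows --pt "0 -0.17 0 0 0 0" --pt "0 -0.34 0 0 0 0" --pt "0 -0.51 0 0 0 -0.09" --pt "0 -0.68 0 0 0 -0.15" --pt "-0.06 -0.8 0 0 0 -0.2" --pt "-0.06 -0.8 0 0 0 -0.2" --pt "-0.06 -0.8 0 0 0 -0.2" --pt "-0.06 -0.8 0 0 0 -0.2"

```text
time_s: 36.95
position: [0.4889, 0.1679, 0.202]
tcp_rot: [[0.978, 0.209, 0.004], [0.209, -0.978, -0.004], [0.003, 0.005, -1.0]]
force: [0.2, -0.8, -0.1]
opening: 0.246
grasp_force: 30.0
```

```bash
python3 - <<'E'
from h import *
p,X,s=rej('t3'); print(go(.4717,.1785,.0165,12.1))
E
```

```text
rim [134.  50.] 2451 [array([604. , 343.1]), array([35.9, 88.6]), np.float64(22.7)] 0.0258
rim [217. 189.] 1851 [array([463.4, 223. ]), array([118.9, 210.2]), np.float64(12.1)] 0.0247
rim [187. 206.] 901 [array([452.3, 267.8]), array([50. , 22.3]), np.float64(12.7)] 0.026
floor 13316 ((460.96533203125, 222.98251342773438), (111.041015625, 203.427978515625), 12.104117393493652) 0.004088905109903285
[0.48890209 0.16792253 0.20204948] 0.2461781723023751
[-0.061, -0.06, 0.742, 0.003, -0.002, -0.001]
```

>>> send_rows --pt "-0.061 -0.06 0.15 0.003 -0.002 0" --pt "-0.061 -0.06 0.3 0.003 -0.002 0" --pt "-0.061 -0.06 0.45 0.003 -0.002 0" --pt "-0.061 -0.06 0.55 0.003 -0.002 0" --pt "-0.061 -0.06 0.63 0.003 -0.002 0" --pt "-0.061 -0.06 0.69 0.003 -0.002 0" --pt "-0.061 -0.06 0.725 0.003 -0.002 0" --pt "-0.061 -0.06 0.725 0.003 -0.002 0" --pt "-0.061 -0.06 0.725 0.003 -0.002 0"

```text
time_s: 37.9
position: [0.4719, 0.1794, 0.0212]
tcp_rot: [[0.978, 0.21, 0.001], [0.21, -0.978, 0.0], [0.001, -0.0, -1.0]]
force: [0.2, -0.0, -0.0]
opening: 0.244
grasp_force: 30.0
```

>>> send_rows --pt "0 0 0 0 0 0" --pt "0 0 0 0 0 0" --pt "0 0 0 0 0 0" --pt "0 0 0 0 0 0" --pt "0 0 -0.1 0 0 0" --pt "0 0 -0.3 0 0 0" --pt "0 0 -0.5 0 0 0.1" --pt "0 0 -0.7 0 0 0.195" --pt "0 0 -0.7 0 0 0.195" --pt "0 0 -0.7 0 0 0.195" --pt "0 0 -0.7 0 0 0.195" --grip 0.42

```text
time_s: 39.0
position: [0.4699, 0.1797, 0.1948]
tcp_rot: [[0.996, -0.093, -0.002], [-0.093, -0.996, -0.0], [-0.002, 0.0, -1.0]]
force: [0.2, -0.2, -0.5]
opening: 0.421
grasp_force: 0.0
```

```bash
python3 - <<'E'
from h import *
p,X,s=rej('t4'); print(go(.5855,-.0085,.14,-5.5))
E
```

```text
rim [109.  80.] 2382 [array([603.8, 342.3]), array([35.4, 88.4]), np.float64(21.2)] 0.0258
rim [274. 205.] 2758 [array([432.8, 216.3]), array([182. , 210.1]), np.float64(12.1)] 0.025
rim [281. 195.] 916 [array([468.6, 179.5]), array([50., 22.]), np.float64(11.9)] 0.026
rim [204. 216.] 903 [array([452.2, 268. ]), array([50. , 22.6]), np.float64(12.2)] 0.026
floor 13981 ((462.17022705078125, 222.9870147705078), (111.81948852539062, 203.1891632080078), 12.08756160736084) 0.004063597143535241
[0.46990074 0.17971323 0.19481299] 0.42114929264022716
[0.532, 0.706, 0.216, 0.0, 0.002, 0.002]
```

Both thick keys lie flat in the tray. Now to the gauge to check the box, then close the shutter.

>>> send_rows --pt "0.15 0.18 0 0 0 0" --pt "0.28 0.33 0 0 0 0" --pt "0.42 0.48 0 0 0 0" --pt "0.53 0.63 0 0 0 0" --pt "0.532 0.706 0.05 0 0.002 0.002" --pt "0.532 0.706 0.12 0 0.002 0.002" --pt "0.532 0.706 0.12 0 0.002 0.002" --pt "0.532 0.706 0.12 0 0.002 0.002"

```text
time_s: 39.85
position: [0.5858, -0.008, 0.164]
tcp_rot: [[0.995, -0.097, -0.001], [-0.097, -0.995, 0.001], [-0.001, -0.001, -1.0]]
force: [-0.8, 0.5, 0.6]
opening: 0.421
grasp_force: 0.0
```

```bash
python3 - <<'E'
from h import *
p,d,X,s=snap('wrist','k1');Z=X[...,2]
a=np.radians(-5.5);G=np.array([[np.cos(a),np.sin(a)],[-np.sin(a),np.cos(a)]])
q=(X[...,:2]-[.5431,-.005])@G.T*1000
m=(q[...,0]>-65)&(q[...,0]<-2)&(abs(q[...,1])<8)&(Z<.08)
print('slot z',m.sum(),np.percentile(Z[m],[5,25,50,75,95]))
n,L,st,c=cv2.connectedComponentsWithStats(((Z>.094)&(Z<.102)).astype(np.uint8))
for i in range(1,n):
    if st[i,4]>150: print('knob',*rect(L==i,X))
n,L,st,c=cv2.connectedComponentsWithStats(((Z>.0725)&(Z<.0765)).astype(np.uint8))
for i in range(1,n):
    if st[i,4]>150: print('plate',*rect(L==i,X))
print(s['position'],go(.5855,-.0090,.0815,-5.5))
p2,*_=snap('side','s2')
cv2.imwrite('pics/s2c.png',cv2.resize(p2[180:270,210:330,::-1],None,fx=5,fy=5,interpolation=cv2.INTER_CUBIC))
E
```

```text
slot z 427 [0.05337057 0.05961999 0.06133807 0.06852666 0.07049653]
knob ((585.404052734375, -9.061327934265137), (15.615452766418457, 23.792953491210938), 84.9684829711914) 0.09831748239876614
plate ((589.2996215820312, 19.43966293334961), (3.1477580070495605, 72.2237319946289), 84.47049713134766) 0.07316062751437201
plate ((585.3257446289062, -9.244434356689453), (52.07693099975586, 69.94465637207031), 84.54364013671875) 0.0745666765441209
[ 0.58576646 -0.00796875  0.16401139] [-0.004, 0.006, 0.334, -0.0, -0.001, -0.0]
```

View pics/s2c.png

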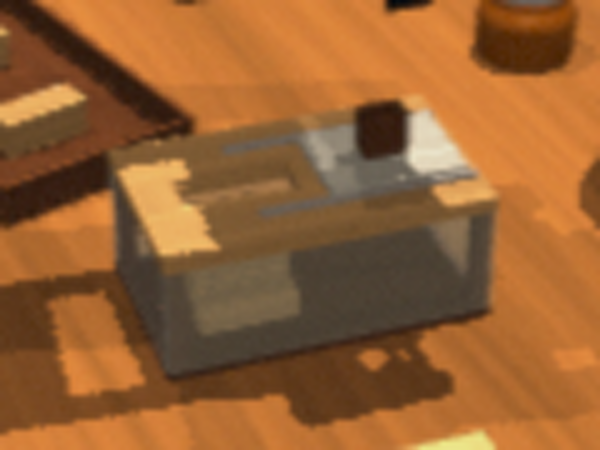

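The side view shows the keys in the box at its left end below the cap, and one rejected key visible in the tray at top left. Closing the shutter.

>>> send_rows --pt "-0.004 0.006 0.12 0 0 0" --pt "-0.004 0.006 0.22 0 0 0" --pt "-0.004 0.006 0.3 0 0 0" --pt "-0.004 0.006 0.334 0 0 0" --pt "-0.004 0.006 0.334 0 0 0" --pt "-0.004 0.006 0.334 0 0 0"

```text
time_s: 40.55
position: [0.587, -0.0095, 0.0833]
tcp_rot: [[0.995, -0.096, 0.005], [-0.096, -0.995, -0.0], [0.005, -0.0, -1.0]]
force: [-0.3, -0.2, -0.8]
opening: 0.422
grasp_force: 0.0
```

>>> send_rows --pt "0 0 0 0 0 0" --pt "0 0 0 0 0 0" --pt "0 0 0 0 0 0" --pt "0 0 0 0 0 0" --pt "0 0 0 0 0 0" --pt "0 0 0 0 0 0" --grip 0

```text
time_s: 41.15
position: [0.5865, -0.0101, 0.0829]
tcp_rot: [[0.995, -0.097, 0.004], [-0.097, -0.995, -0.001], [0.004, 0.0, -1.0]]
force: [-1.2, -0.5, 5.1]
opening: 0.18
grasp_force: 30.0
```

>>> send_rows --pt "-0.05 0 0 0 0 0" --pt "-0.1 0 0 0 0 0" --pt "-0.15 0 0 0 0 0" --pt "-0.2 0 0 0 0 0" --pt "-0.25 0 0 0 0 0" --pt "-0.29 0 0 0 0 0" --pt "-0.302 0 0 0 0 0" --pt "-0.302 0 0 0 0 0" --pt "-0.302 0 0 0 0 0" --pt "-0.302 0 0 0 0 0"

```text
time_s: 42.15
position: [0.5118, -0.0029, 0.0828]
tcp_rot: [[0.995, -0.097, 0.005], [-0.097, -0.995, -0.001], [0.005, 0.0, -1.0]]
force: [-1.0, -2.2, 8.1]
opening: 0.178
grasp_force: 30.0
```

>>> send_rows --pt "0 0 0 0 0 0" --pt "0 0 0 0 0 0" --pt "0 0 0 0 0 0" --pt "0 0 0 0 0 0" --pt "0 0 -0.2 0 0 0" --pt "0 0 -0.4 0 0 0" --pt "0.15 0 -0.55 0 0 0" --pt "0.2 0 -0.64 0 0 0" --pt "0.2 0 -0.64 0 0 0" --pt "0.2 0 -0.64 0 0 0" --pt "0.2 0 -0.64 0 0 0" --grip 0.5

```text
time_s: 43.25
position: [0.5578, -0.0067, 0.2402]
tcp_rot: [[0.995, -0.097, -0.002], [-0.097, -0.995, 0.001], [-0.002, -0.001, -1.0]]
force: [-0.1, -0.3, 0.1]
opening: 0.502
grasp_force: 0.0
```

```bash
python3 - <<'E'
from h import *
p,d,X,s=snap('wrist','e1');Z=X[...,2]
for nm,lo,hi in(('knob',.094,.102),('plate',.0725,.0765),('cap',.067,.0765)):
    n,L,st,c=cv2.connectedComponentsWithStats(((Z>lo)&(Z<hi)).astype(np.uint8))
    for i in range(1,n):
        if st[i,4]>250: print(nm,*rect(L==i,X))
rej('e1b')
p2,*_=snap('top','e2')
cv2.imwrite('pics/e2.png',cv2.cvtColor(p2,cv2.COLOR_RGB2BGR))
E
```

```text
knob ((511.20770263671875, -1.6738052368164062), (14.805171966552734, 23.420272827148438), 84.68563842773438) 0.09836211144378763
plate ((510.5731506347656, -1.938436508178711), (52.08073806762695, 70.93708801269531), 84.46953582763672) 0.07455491747829343
cap ((542.7352905273438, -5.066780090332031), (100.11676025390625, 166.1617889404297), 84.6167984008789) 0.07037436894565269
rim [ 12. 172.] 625 [array([607.4, 322.7]), array([26.1, 50.3]), np.float64(22.6)] 0.026
rim [123. 231.] 694 [array([520.3, 220.7]), array([209.9,  62.3]), np.float64(84.7)] 0.0248
floor 3795 ((484.30108642578125, 232.708251953125), (62.6468620300293, 195.75819396972656), 11.2813720703125) 0.004178943312931088
[ 0.55791074 -0.00676908  0.24010475] 0.5022703400707518
```

View pics/e2.png

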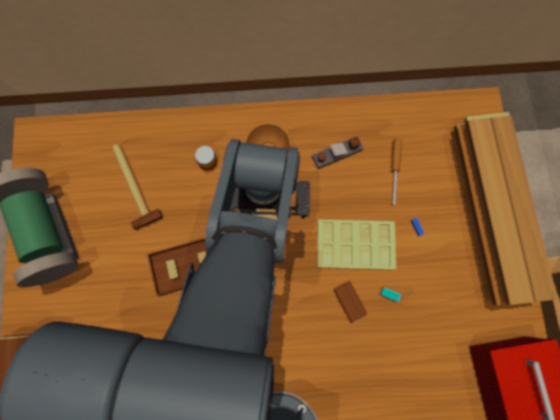

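The top view shows the pocket tray empty at (357,244), the rejected keys in the tray (172,269) and (202,258), and the bystanders unmoved. The shutter is shut: the plate centre is on the slot to about 1 mm. Handing in.

```bash
python3 -c "
from rig import ticket
print(ticket.hand_in())"
```

```text
the job is handed in; nothing more can be done
None
```

I've handed the job in, but it returned no verdict: the four thin keys are in the gauge box, the two thick ones are in the reject tray, the shutter is shut to within about 1 mm, and the bystanders look unmoved.

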